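# Set out the snack row on the carrom table

### The job

Set the corner out for the next round as one straight row with the steel plate and the coin box: gently stand the candy jar in the middle of the plate, put the round tin on the table midway between the plate and the coin box, with the orange striker lying flat on the middle of its lid, and stand the steel tumbler upright on the table on the other side of the plate from the coin box, in line with both and a finger's width (about 2 cm) clear of the plate's rim. Take the box's place as the middle of its wooden body, not counting the pulled-out drawer, and leave the drawer, the snack carousel, the stack of carrom coins and the clay pot as they are.

Things in the scene. Friction and masses are not known exactly. Their poses are not given: they have to be found in the camera images.
- candy_jar: Loose closed glass candy jar with coloured sweets inside and a white twist cap; upright cylinder 56 mm across up to 72 mm height, then a shoulder and a cap 50 mm across, 100 mm tall in all, about 0.25 kg. Origin: centre of its underside, z up.
- tin: Loose round powder tin, closed, aluminium with a brass-coloured flat lid, 52 mm across and 45 mm tall, about 0.12 kg. Origin: centre of its underside, z up; its flat lid is at 45 mm.
- tumbler: Loose open steel tumbler, mouth up, 48 mm across at the foot widening to 54 mm at the rim, 75 mm tall, 2 mm wall, about 0.09 kg. Origin: centre of its underside, z up.
- striker: Loose orange carrom striker, a flat disc 41 mm across and 10 mm thick lying on the table, about 15 g. Origin: centre of its underside, z up.
- plate: Round steel plate, fixed to the table, 150 mm across its rim; flat inner floor about 120 mm across at 4 mm height, flared rim 10 mm high. Origin: centre of its underside, z up; being round, its yaw cannot be seen and does not matter.
- coin_box: Plywood coin box with dark wooden edging and drawer front, fixed to the table, wooden body 100 mm deep (its x) by 120 mm wide (its y) by 60 mm high, with one drawer pulled partly out on the side away from the robot. Origin: centre of the underside of the wooden body, drawer and knob not counted; its own -x points out through the drawer.
- coin_box_drawer0_handle (a point): Brass knob of the coin box's drawer, which slides; the drawer stands 30 to 42 mm out. To be left alone.
- coin_stack: Loose stack of four carrom coins that holds together as one piece, 32 mm across and 32 mm high. Origin: centre of its underside. To be left alone.
- pot: Loose small open clay pot, 60 mm across at the rim, 50 mm high. Origin: centre of its underside. To be left alone.
- carousel_rim (a point): A point on the rim of the white plastic snack carousel's tray, a round tray 176 mm across that turns about an upright axis with a small knob in the middle (top about 130 mm high); the point lies 88 mm from that axis at 66 mm height. To be left alone.
Things that resemble listed ones, but are neither listed nor needed, are in the scene too. There is more than one size of the plate; the job needs the smallest.

How it is judged:
At the end, for the whole second after the job is handed in: Jar on the plate within 12 mm of its centre; tin on the table midway from plate to box, striker flat on its lid within 10 mm of centre; tumbler on the plate's other side, gap 5 to 35 mm; tin and tumbler within 15 mm of the row's line, tin 15 mm along it; all upright and at rest (horizontal distance between candy_jar and plate below 0.012 m and height (world z) of candy_jar between 0.002 and 0.007 m and x of tin in the frame of plate between -0.015 and 0.015 m and horizontal distance between tin and plate between 0.165 and 0.195 m and horizontal distance between tin and coin_box between 0.165 and 0.195 m and height (world z) of each of tin, tumbler below 0.004 m and horizontal distance between striker and tin below 0.01 m and z of striker in the frame of tin between 0.042 and 0.048 m and x of tumbler in the frame of plate between -0.015 and 0.015 m and horizontal distance between tumbler and plate between 0.107 and 0.137 m and horizontal distance between tumbler and coin_box above 0.42 m and angle between each of candy_jar, tin, tumbler, striker's own z axis and vertical below 0.1 rad and linear speed of each of candy_jar, tin, tumbler, striker below 0.02 m/s and angular speed of each of candy_jar, tin, tumbler, striker below 0.3 rad/s); the robot touches nothing.
It fails at once if the coin stack was moved more than 15 mm (distance of coin_stack from where it was at the start of the episode above 0.015 m).
It fails at once if the clay pot was moved more than 15 mm (distance of pot from where it was at the start of the episode above 0.015 m).
It fails at once if the drawer was moved more than 10 mm (distance of coin_box_drawer0_handle from where it was at the start of the episode above 0.01 m).
It fails at once if the carousel was turned (its rim moved more than 15 mm) (distance of carousel_rim from where it was at the start of the episode above 0.015 m).
It fails at once if the glass jar was banged down on the plate (over 60 N) (contact force between candy_jar and plate above 60 N).
It also fails if it takes over 112 s, if anything falls off the work surface, if the arm or the gripper's body presses on something with over 40 N, if the wrist force passes 120 N, or if a joint passes its speed limit or range.

### The arm

A 6-joint arm with a two-finger parallel gripper is mounted at the origin on the work surface. World frame = base frame: x ahead of the robot, y to its left, z up, the work surface at z = 0. Lengths are in m, angles in rad, forces in N, time in s.
With the tool pointing down it reaches from about 0.275 to 0.875 m from the base axis. Payload 12.5 kg.
Tool frame: the origin (TCP) lies between the finger pads; the fingertips stand 8 mm ahead of it and the grasp point (between the pads) lies 11 mm behind it; z points along the fingers, x is the direction in which the jaws open and shut, and the axes are right-handed (so a half turn about z gives the same grasp; the last joint's range is limited). The gripper opens to 85 mm and grips with 20 to 120 N. Pads are 22 mm wide; open, the fingers measure 114 mm over their backs; the gripper's body (76 mm by 85 mm) begins 54 mm behind the grasp point. The pads swing forward as they close: fully open they stand 13 mm farther back than shut.
Start: joints at [1.092, 0.351, 1.652, -0, 1.139, -0.085], TCP at [0.211, 0.508, 0.214] pointing down, gripper open.
Joint ranges: [-2.75, 2.75], [-0.79, 2.1], [0.01, 2.65], [-1.57, 4.71], [0.07, 3.14], [-2.87, 2.87]. Speed limits (rad/s): [2.22, 2.22, 2.79, 3.14, 3.14, 3.14].

### API

Orientations are given as a unit quaternion [x, y, z, w].
In Python, from bench import robot, imaging, order gives the robot as it stands.
- The arm moves only by the tool move_arm, never from a script. Its argument "motion" is one flat list of numbers, 5 for each row, row after row: the opening in per cent of the stroke, from 0 (shut) to 100 (fully open), then the shift along the tool's x, y, z in mm, then the turn about the tool's z in degrees. A call has 1 to 10 rows; each row shifts and turns the commanded pose from where the row before left it, along the tool's axes as they then stand; what a row does not reach is not made up. A row lasts 1/8 s, in which the tool goes at most 62.5 mm and 10.7 degrees, less where a joint would pass 70% of its speed; a pose out of reach is approached as far as the arm can. A call with a gripper value outside its range is refused whole. The fingers move at their own pace and stop on an object; the grip force is fixed at half the most. Time passes only in rows, so rows that do not move let the fingers close. It gives the time, the measured TCP pose, the force and the opening at its end, in the units of the state.
- robot.state(): the state, without advancing time (a new reading comes with each control period).
- imaging.capture(name): name is "side" or "top" or "wrist"; returns the picture (480x640x3 uint8, red, green, blue); there is no depth.
- imaging.calibration(name): a dict with "fx", "fy", "cx", "cy" (pixels), "cam_to_world" (4x4, takes a point from camera to world coordinates); the wrist camera has in their place "hand_eye" (4x4, takes a point from camera to tool coordinates, whose origin is the TCP and whose axes are the tool frame's). Camera axes: x right, y up, looking along -z (the intrinsics and any distortion apply to the point x, -y, -z); pixel columns grow to the right and rows downward; lengths in m; the calibration is good to about 2 mm. A picture is of the moment at which its call begins: read the wrist's pose just before it. calibration takes no time and is no camera call.
- order.sign_off(): hands the job in, once; it reports no verdict.
Trained networks look in the newest picture that a camera, given by its name, has taken for a name from the list of things; names that differ only in an ending like _2 or _b are one class to them, and where a whole thing is asked for, a point or a joint stands for the part that bears it (a point fixed in the world has none). Each returns a list of dicts, best first, with "p" (0 to 1); they miss things now and then, are a little off and sometimes report something else, mostly with a low value. They report only what shows in the picture. A call takes as long as a camera call. They do not tell look-alikes from the thing itself.
- imaging.trace(label, camera): "region" (480x640 bool, what is visible of it) and "uv" ([column, row] in pixels, amid what is visible of it).
The state is a dict: "clock": time; "qpos": joint angles; "qd": joint speeds; "effort": joint torques, N m; "position": TCP position; "eef_rot": TCP orientation; "wrist_force": force on the tool from outside, world axes, zero at the start; "wrist_torque": the same for the moment, N m; "grip_width": opening from 0.0 (shut) to 1.0 (fully open).
Only numpy, scipy, OpenCV 4.12 (cv2) and the standard library are available. Lean on these libraries where they do the work, as an engineer would, in place of code of your own. Each camera call takes 0.05 s, during which the arm holds its last target.

## Working session

There is one attempt and no reset: what is moved stays moved. The work goes in short steps, Python scripts to look and compute and a tool call to move; the robot and the scene stay as the last step left them, time stands still between calls to the robot, and variables do not carry over. Pictures are saved under pics/ and viewed, and the job is handed in when it is done.

Besides the shell and the picture viewer there is one more tool, called as name(argument=value, ...) on one line, values as JSON. move_arm: Moves the arm, as the interface text tells. Its arguments: {"type":"object","properties":{"motion":{"type":"array","items":{"type":"number"}}},"required":["motion"]}

```bash
mkdir -p pics; python3 - <<'E'
from bench import robot, imaging, order
import cv2, numpy as np
for n in ["top","side","wrist"]:
    im=imaging.capture(n); cv2.imwrite(f"pics/{n}0.png",im[:,:,::-1])
    c=imaging.calibration(n); print(n,{k:(np.round(v,4).tolist() if not isinstance(v,float) else v) for k,v in c.items()})
print(robot.state())
E
```

```text
top {'fx': 512.3699009808291, 'fy': 512.3699009808291, 'cx': 325.12600008774604, 'cy': 244.2612166768124, 'cam_to_world': [[-0.0273, 0.9822, -0.1858, 0.2986], [-0.9996, -0.0279, -0.0008, 0.1396], [-0.006, 0.1857, 0.9826, 1.3366], [0.0, 0.0, 0.0, 1.0]]}
side {'fx': 440.68634416400624, 'fy': 440.68634416400624, 'cx': 318.2687212128909, 'cy': 239.98067654316483, 'cam_to_world': [[0.9884, 0.1047, -0.11, 0.4455], [-0.1506, 0.5836, -0.7979, -0.7457], [-0.0194, 0.8053, 0.5926, 0.72], [0.0, 0.0, 0.0, 1.0]]}
wrist {'fx': 385.3236557436014, 'fy': 385.3236557436014, 'cx': 317.0185589041684, 'cy': 240.2745193875909, 'hand_eye': [[1.0, 0.0001, -0.0009, -0.0011], [-0.0002, -0.9448, -0.3277, -0.0855], [-0.0009, 0.3277, -0.9448, -0.1589], [0.0, 0.0, 0.0, 1.0]]}
{'clock': 0.15, 'qpos': array([ 1.09237753e+00,  3.51130814e-01,  1.65224009e+00, -3.41871337e-05,
        1.13908428e+00, -8.46067856e-02]), 'qd': array([-0.0015064 , -0.00214576, -0.00105352, -0.00025339,  0.00022589,
        0.00102264]), 'effort': array([ 1.15853465e-03, -5.06246173e+01, -2.91505623e+01, -8.21511691e-06,
        3.28446316e-03, -5.25351606e-05]), 'position': array([0.21091361, 0.50768125, 0.21358611]), 'eef_rot': array([ 8.31774587e-01,  5.55113367e-01, -3.70172499e-04,  2.21822803e-04]), 'wrist_force': array([ 0.61680774, -0.02029366, -0.40050681]), 'wrist_torque': array([-0.01129829,  0.02743677, -0.0232364 ]), 'grip_width': 1.000361405188897}
```

View pics/top0.png

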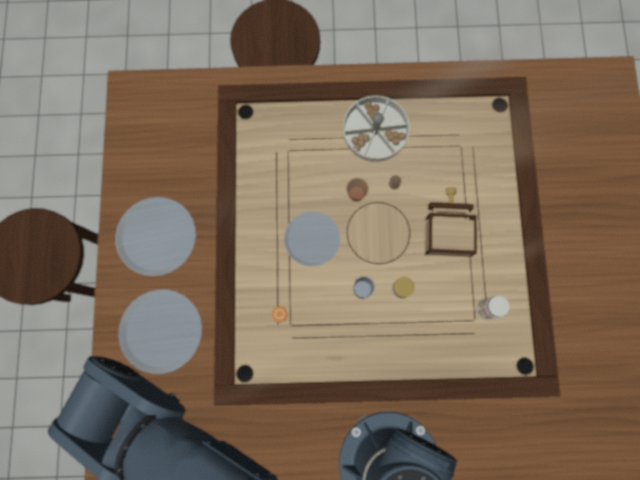

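View pics/side0.png

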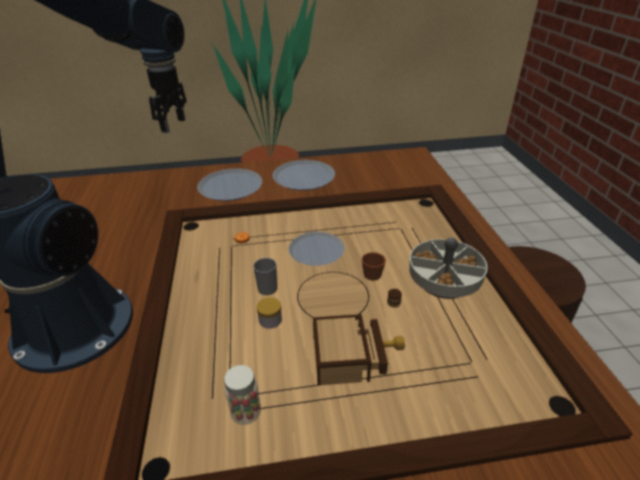

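```bash
cat > h.py <<'E'
from bench import robot, imaging, order
import cv2, numpy as np
from scipy.optimize import least_squares
from scipy.spatial.transform import Rotation as R
# profiles (radius, z)
P={'candy_jar':[(.028,0),(.028,.072),(.025,.08),(.025,.1)],'tin':[(.026,0),(.026,.045)],'tumbler':[(.024,0),(.027,.075)],
'striker':[(.0205,0),(.0205,.01)],'plate':[(.06,0),(.075,.01)],'coin_stack':[(.016,0),(.016,.032)],'pot':[(.022,0),(.030,.05)]}
def cam(n,st=None):
    c=imaging.calibration(n)
    if 'cam_to_world' in c: T=np.array(c['cam_to_world'])
    else:
        T0=np.eye(4);T0[:3,:3]=R.from_quat(st['eef_rot']).as_matrix();T0[:3,3]=st['position'];T=T0@np.array(c['hand_eye'])
    return c,T
def proj(ct,X):
    c,T=ct; p=(np.asarray(X)-T[:3,3])@T[:3,:3]
    return np.c_[c['cx']+c['fx']*p[:,0]/-p[:,2], c['cy']-c['fy']*p[:,1]/-p[:,2]]
def back(ct,uv,z):
    c,T=ct; d=T[:3,:3]@np.array([(uv[0]-c['cx'])/c['fx'],-(uv[1]-c['cy'])/c['fy'],-1.])
    return T[:3,3]+d*(z-T[2,3])/d[2]
def hull(ct,lab,x,y,z0=0):
    a=np.linspace(0,2*np.pi,48,endpoint=False)
    X=np.vstack([np.c_[x+r*np.cos(a),y+r*np.sin(a),0*a+z+z0] for r,z in P[lab]])
    return cv2.convexHull(proj(ct,X).astype(np.float32))
def feat(h):
    m=cv2.moments(h); return np.array([m['m10']/m['m00'],m['m01']/m['m00']]),m['m00']
def regfeat(reg):
    v,u=np.nonzero(reg); return np.array([u.mean(),v.mean()]),len(u)
def fit(lab,cts,regs,g,z0=0):
    F=[regfeat(r)[0] for r in regs]
    f=lambda p:np.concatenate([feat(hull(ct,lab,p[0],p[1],z0))[0]-q for ct,q in zip(cts,F)])
    s=least_squares(f,g); 
    return s.x,s.fun,[(regfeat(r)[1],feat(hull(ct,lab,*s.x,z0))[1]) for ct,r in zip(cts,regs)]
E
python3 - <<'E'
from h import *
ct={n:cam(n) for n in('top','side')}
imaging.capture('top');imaging.capture('side')
reg={}
for lab in list(P)+['coin_box','coin_box_drawer0_handle','carousel_rim']:
    for n in ct:
        reg[lab,n]=[(round(d['p'],2),np.round(d['uv']).tolist(),int(d['region'].sum()),d['region']) for d in imaging.trace(lab,n)]
        print(lab,n,[r[:3] for r in reg[lab,n]])
import pickle;pickle.dump(reg,open('reg0.pkl','wb'))
print(robot.state()['clock'])
E
```

```text
candy_jar top [(0.68, [497.0, 304.0], 613)]
candy_jar side [(0.55, [446.0, 267.0], 3713)]
tin top [(0.72, [404.0, 292.0], 349)]
tin side [(0.94, [270.0, 312.0], 692), (0.21, [244.0, 235.0], 146), (0.15, [378.0, 345.0], 1206)]
tumbler top [(0.91, [365.0, 287.0], 390)]
tumbler side [(0.74, [267.0, 274.0], 796)]
striker top [(0.45, [280.0, 311.0], 195)]
striker side [(0.63, [241.0, 238.0], 137), (0.49, [374.0, 265.0], 549)]
plate top [(0.9, [159.0, 328.0], 5397), (0.88, [311.0, 241.0], 2488), (0.63, [156.0, 235.0], 4919)]
plate side [(0.88, [230.0, 181.0], 1612), (0.73, [314.0, 249.0], 1487), (0.73, [303.0, 177.0], 1439)]
coin_stack top [(0.48, [394.0, 182.0], 132), (0.19, [402.0, 288.0], 398)]
coin_stack side [(0.71, [392.0, 296.0], 250)]
pot top [(0.73, [355.0, 187.0], 411)]
pot side [(0.68, [376.0, 265.0], 537)]
coin_box top [(0.71, [448.0, 226.0], 2776)]
coin_box side [(0.74, [348.0, 346.0], 4525)]
coin_box_drawer0_handle top [(0.9, [453.0, 209.0], 565)]
coin_box_drawer0_handle side [(0.95, [380.0, 346.0], 1107)]
carousel_rim top [(0.58, [374.0, 130.0], 3404)]
carousel_rim side [(0.8, [446.0, 269.0], 3665)]
1.25
```

```bash
python3 - <<'E'
from h import *
import pickle
reg=pickle.load(open('reg0.pkl','rb'))
ct={n:cam(n) for n in('top','side')}
im={n:cv2.imread(f'pics/{n}0.png') for n in ct}
ov={n:cv2.resize(im[n],None,fx=4,fy=4,interpolation=cv2.INTER_CUBIC) for n in ct}
for lab in P:
    k=1 if lab=='plate' else 0
    for cs in(['top'],['side'],['top','side']):
        if lab=='candy_jar' and 'side' in cs: continue
        rr=[reg[lab,n][k][3] for n in cs]
        g=back(ct[cs[0]],reg[lab,cs[0]][k][1],0.02)[:2]
        x,f,a=fit(lab,[ct[n] for n in cs],rr,g)
        print(lab,cs,np.round(x,4),np.round(f,1),np.round(a).tolist())
    for n in ct:
        h=hull(ct[n],lab,*x); cv2.polylines(ov[n],[np.round(h*4+1.5).astype(int)],True,(0,0,255),1)
# box: draw guess
cv2.imwrite('pics/ovt.png',ov['top'][620:1320,1060:2100][:,:][:600*2])
cv2.imwrite('pics/ovs.png',ov['side'][850:1720,780:1700])
for f in('ovt','ovs'):
    i=cv2.imread(f'pics/{f}.png'); s=min(800/i.shape[1],600/i.shape[0]); cv2.imwrite(f'pics/{f}.png',cv2.resize(i,None,fx=s,fy=s,interpolation=cv2.INTER_AREA))
E
```

```text
candy_jar ['top'] [ 0.3704 -0.2721] [ 0. -0.] [[613.0, 650.0]]
tin ['top'] [ 0.4283 -0.0572] [-0. -0.] [[349.0, 385.0]]
tin ['side'] [ 0.4284 -0.0511] [-0. -0.] [[692.0, 669.0]]
tin ['top', 'side'] [ 0.4285 -0.0546] [-1.  -0.   0.1  1.1] [[349.0, 385.0], [692.0, 673.0]]
tumbler ['top'] [0.4278 0.0476] [ 0. -0.] [[390.0, 401.0]]
tumbler ['side'] [0.4293 0.0534] [-0.  0.] [[796.0, 769.0]]
tumbler ['top', 'side'] [0.4286 0.0496] [-0.8 -0.3 -0.2  1.1] [[390.0, 401.0], [796.0, 773.0]]
striker ['top'] [0.3707 0.2634] [-0. -0.] [[195.0, 206.0]]
striker ['side'] [0.3719 0.2686] [-0. -0.] [[137.0, 143.0]]
striker ['top', 'side'] [0.3714 0.2647] [-0.5 -0.3 -0.2  0.8] [[195.0, 206.0], [137.0, 144.0]]
plate ['top'] [0.5658 0.1746] [ 0. -0.] [[2488.0, 2477.0]]
plate ['side'] [0.5671 0.1809] [-0.  0.] [[1487.0, 1510.0]]
plate ['top', 'side'] [0.5663 0.1763] [-0.6 -0.2 -0.   1.1] [[2488.0, 2477.0], [1487.0, 1524.0]]
coin_stack ['top'] [ 0.7117 -0.0496] [-0. -0.] [[132.0, 154.0]]
coin_stack ['side'] [ 0.7134 -0.0445] [ 0. -0.] [[250.0, 254.0]]
coin_stack ['top', 'side'] [ 0.712  -0.0478] [-0.7 -0.1 -0.2  1.1] [[132.0, 154.0], [250.0, 256.0]]
pot ['top'] [0.6879 0.0523] [-0. -0.] [[411.0, 427.0]]
pot ['side'] [0.6892 0.0579] [ 0. -0.] [[537.0, 572.0]]
pot ['top', 'side'] [0.6881 0.0541] [-0.7 -0.1 -0.1  1. ] [[411.0, 426.0], [537.0, 575.0]]
```

View pics/ovt.png

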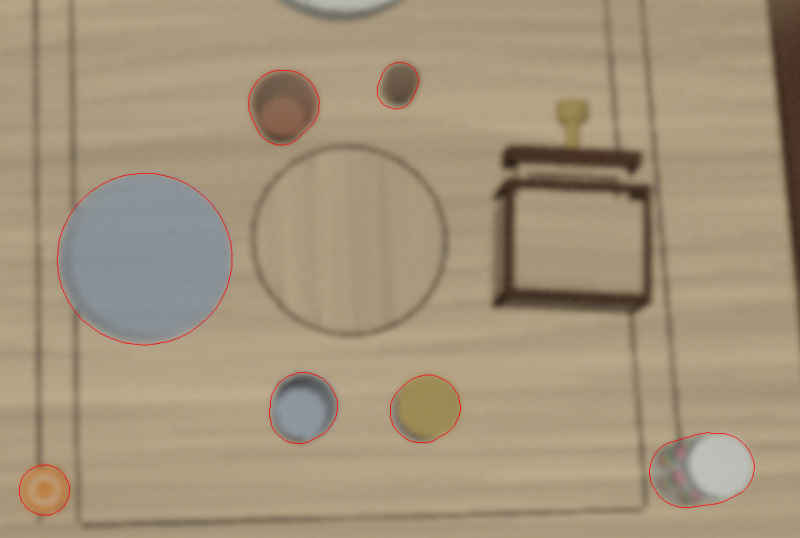

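View pics/ovs.png

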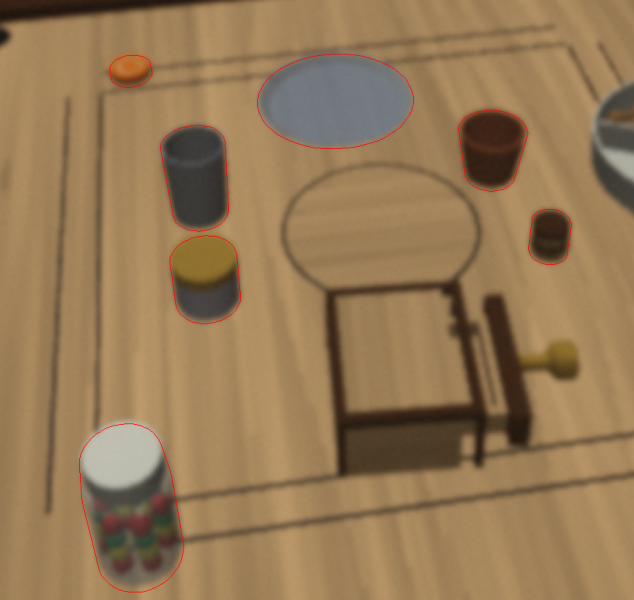

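```bash
python3 - <<'E'
from h import *
ct={n:cam(n) for n in('top','side')}
ov={n:cv2.resize(cv2.imread(f'pics/{n}0.png'),None,fx=4,fy=4,interpolation=cv2.INTER_CUBIC) for n in ct}
T=np.array([(505,183),(650,187),(648,297),(506,293)])/3.077+[265,155]   # far-left, far-right, near-right, near-left
S=np.array([(458,285),(478,412),(342,418),(328,290)])/2.759+[195,212.5]
L=np.array([[.05,.06],[.05,-.06],[-.05,-.06],[-.05,.06]])
def pts(p,z):
    c,s=np.cos(p[2]),np.sin(p[2]); return np.c_[L@np.array([[c,s],[-s,c]])+p[:2],np.full(4,z)]
for cs in(['top'],['side'],['top','side']):
    f=lambda p:np.concatenate([(proj(ct[n],pts(p,.06))-o).ravel() for n,o in (('top',T),('side',S)) if n in cs])
    s=least_squares(f,[.57,-.18,0]); print(cs,np.round(s.x,4),np.round(s.fun,1))
    for n in ct:
        if n in cs or len(cs)==2:
            for z in(0,.06):
                cv2.polylines(ov[n],[np.round(proj(ct[n],pts(s.x,z))*4+1.5).astype(int)],True,(0,0,255) if len(cs)==2 else (0,255,0),1)
a=cv2.resize(ov['top'][750:1110,1600:2000],None,fx=1,fy=1); b=ov['side'][1200:1600,1200:1600]
o=np.zeros((400,800,3),np.uint8);o[:360,:400]=a;o[:,400:]=b
cv2.imwrite('pics/box.png',o)
E
```

```text
['top'] [ 0.5604 -0.1841 -0.0665] [-0.1 -1.6 -0.3 -1.2  1.   1.6 -0.5  1.1]
['side'] [ 0.5618 -0.1821 -0.0956] [ 0.9 -1.5  2.5  0.1 -2.7  1.1 -0.7 -0.6]
['top', 'side'] [ 0.5612 -0.1831 -0.0836] [-0.2 -2.2 -0.4 -1.1  0.2  1.7 -1.3  0.4  0.3 -1.3  2.7  0.3 -2.5  1.9
 -1.2  0. ]
```

View pics/box.png

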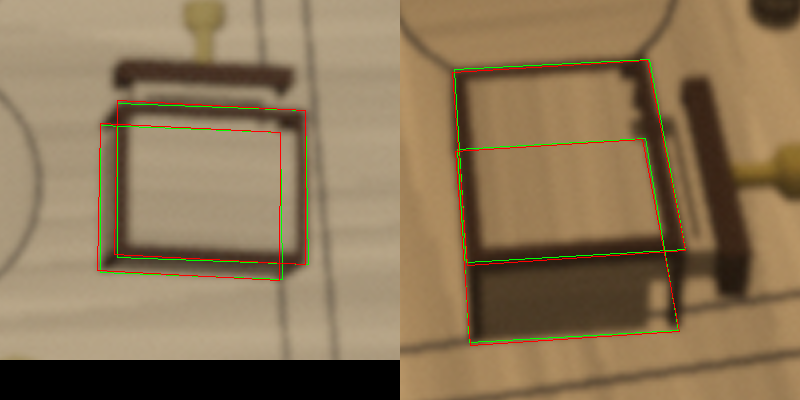

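View pics/wrist0.png

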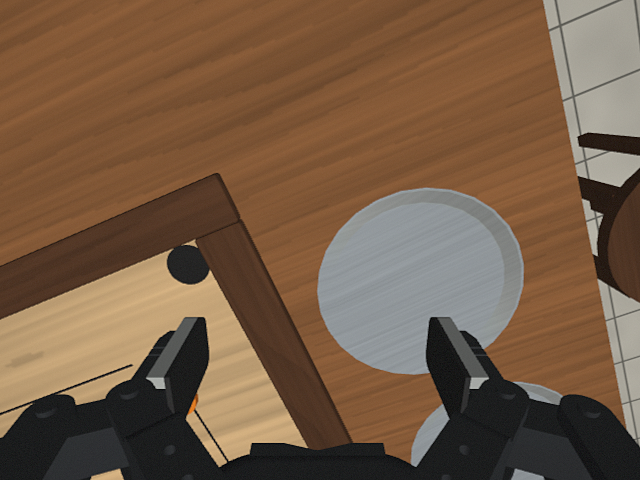

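move_arm(motion=[100, 0, 0, 0, 9.6, 100, 0, 0, 0, 9.6, 100, 0, 0, 0, 9.6, 100, 0, 0, 0, 9.6, 100, 0, 0, 0, 9.6, 100, 0, 0, 0, 9.6, 100, 0, 0, 0, 9.8, 100, 20, 50, 0, 0, 100, 30, 50, 0, 0, 100, 30, 50, 0, 0])

```text
clock: 2.5
position: [0.2916, 0.3565, 0.2141]
eef_rot: [1.0, 0.001, 0.0, -0.0]
wrist_force: [2.0, 0.1, -1.6]
grip_width: 1.0
```

move_arm(motion=[100, 20, 44, 0, 0, 100, 20, 44, 0, 0, 100, 20, 44, 0, 0, 100, 20, 44, 0, 0, 100, 20, 44, 0, 0, 100, 20, 44, 0, 0, 100, 17, 42, 0, 0, 100, 0, 0, 0, 0])

```text
clock: 3.5
position: [0.4291, 0.05, 0.214]
eef_rot: [1.0, -0.001, 0.0, 0.0]
wrist_force: [-0.1, 0.2, 0.2]
grip_width: 1.002
```

```bash
cat >> h.py <<'E'
def wristlook(name,labs,zs={},guess={}):
    st=robot.state(); im=imaging.capture('wrist'); ct=cam('wrist',st)
    print('clk',round(st['clock'],2),'tcp',np.round(st['position'],4),'xt',np.round(R.from_quat(st['eef_rot']).as_matrix()[:,0],3),'grip',round(st['grip_width'],3))
    o=im[:,:,::-1].copy()
    for l in labs:
        for d in imaging.trace(l,'wrist')[:3]:
            if d['p']<.3: continue
            g=back(ct,d['uv'],.02)[:2]
            b=d['region']; edge=b[0].any()|b[-1].any()|b[:,0].any()|b[:,-1].any()
            x,f,a=fit(l,[ct],[b],g,zs.get(l,0)); print(l,round(d['p'],2),np.round(x,4),np.round(a).tolist(),'EDGE' if edge else '')
            cv2.polylines(o,[np.round(hull(ct,l,*x,zs.get(l,0))).astype(int)],True,(0,0,255),1)
    cv2.imwrite(f'pics/{name}.png',o); return ct,im
E
python3 - <<'E'
from h import *
wristlook('w1',['tumbler','tin','plate'])
E
```

```text
clk 3.5 tcp [0.4291 0.05   0.214 ] xt [ 1.    -0.003  0.   ] grip 1.002
tumbler 0.62 [0.4288 0.0491] [[3832.0, 3919.0]] 
tin 0.82 [ 0.4289 -0.0551] [[2922.0, 2922.0]] 
plate 0.93 [0.5661 0.1632] [[21053.0, 25822.0]] EDGE
```

View pics/w1.png

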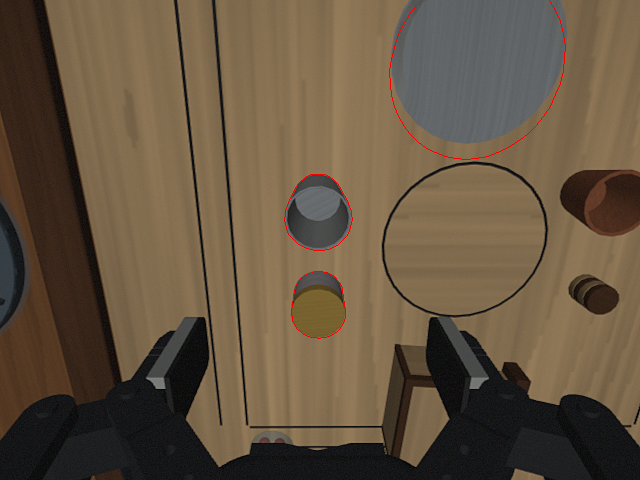

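The wrist picture shows the tumbler at (318,212), the tin at (318,305) and the small plate at (470,60). Its positions match the top and side fits to about 1 mm. Of three plates, only the one at top-view pixel (312,238) is 150 mm across; the other two, at (155,236) and (160,330), are larger. I'm taking the tumbler first.

move_arm(motion=[100, 0, 1, 60, 0, 100, 0, 0, 60, 0, 100, 0, 0, 42, 0, 100, 0, 0, 22, 0, 100, 0, 0, 0, 0, 45, 0, 0, 0, 0, 45, 0, 0, 0, 0, 45, 0, 0, 0, 0, 45, 0, 0, 0, 0, 45, 0, 0, 0, 0])

```text
clock: 4.95
position: [0.4292, 0.0512, 0.0315]
eef_rot: [1.0, 0.0, 0.001, -0.0]
wrist_force: [-1.4, 1.0, 12.7]
grip_width: 0.607
```

move_arm(motion=[45, 0, 0, 0, 0, 45, 0, 0, -10, 0, 45, 0, 0, -40, 0, 45, 0, 0, -40, 0, 45, 0, 0, 0, 0])

```text
clock: 5.58
position: [0.43, 0.0511, 0.1231]
eef_rot: [1.0, 0.0, 0.003, -0.0]
wrist_force: [0.8, -0.4, -0.9]
grip_width: 0.607
```

```bash
python3 - <<'E'
from h import *
wristlook('w2',['tumbler'],{'tumbler':.09})
E
```

```text
clk 5.58 tcp [0.43   0.0511 0.1231] xt [1.    0.001 0.006] grip 0.607
tumbler 0.95 [0.4289 0.0484] [[20403.0, 20714.0]]
```

View pics/w2.png

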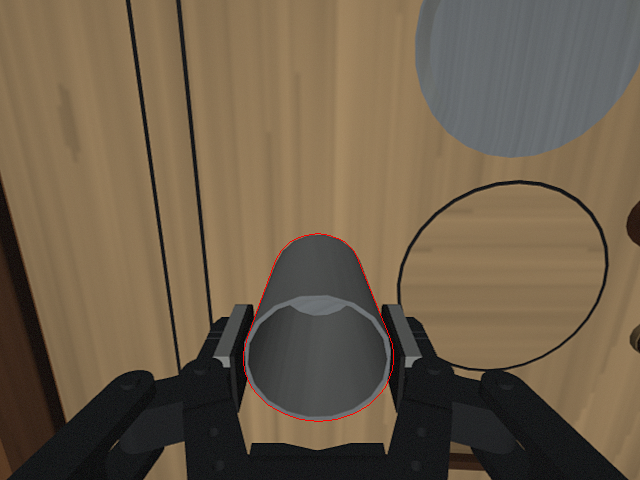

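The tumbler hangs upright in the jaws at (318,330), about 2 mm off in y. Next it goes to (0.568, 0.299).

move_arm(motion=[45, 27, -50, 0, 0, 45, 27, -50, 0, 0, 45, 27, -50, 0, 0, 45, 27, -50, 0, 0, 45, 29, -50, 0, 0, 45, 0, 0, 0, 0, 45, 0, 0, 45, 0, 45, 0, 0, 30, 0, 45, 0, 0, 12, 0, 45, 0, 0, 2, 0])

```text
clock: 6.92
position: [0.5647, 0.3005, 0.0316]
eef_rot: [1.0, 0.0, -0.001, 0.0]
wrist_force: [-6.9, -3.1, 18.2]
grip_width: 0.609
```

move_arm(motion=[100, 0, 0, 0, 0, 100, 0, 0, 0, 0, 100, 0, 0, 0, 0, 100, 0, 0, 0, 0, 100, 0, 0, -40, 0, 100, 0, 0, -60, 0, 100, 0, 0, -60, 0, 100, 0, 0, -20, 0, 100, 0, 0, 0, 0])

```text
clock: 8.05
position: [0.5657, 0.3014, 0.2125]
eef_rot: [1.0, 0.0, 0.001, -0.001]
wrist_force: [0.1, 0.1, -0.4]
grip_width: 0.998
```

```bash
python3 - <<'E'
from h import *
wristlook('w3',['tumbler','plate'])
E
```

```text
clk 8.05 tcp [0.5657 0.3014 0.2125] xt [1.    0.001 0.003] grip 0.998
tumbler 0.68 [0.5647 0.2984] [[3715.0, 3955.0]] 
plate 0.8 [0.3344 0.4606] [[273.0, 30139.0]] EDGE
plate 0.58 [0.5667 0.1764] [[13624.0, 13826.0]]
```

View pics/w3.png

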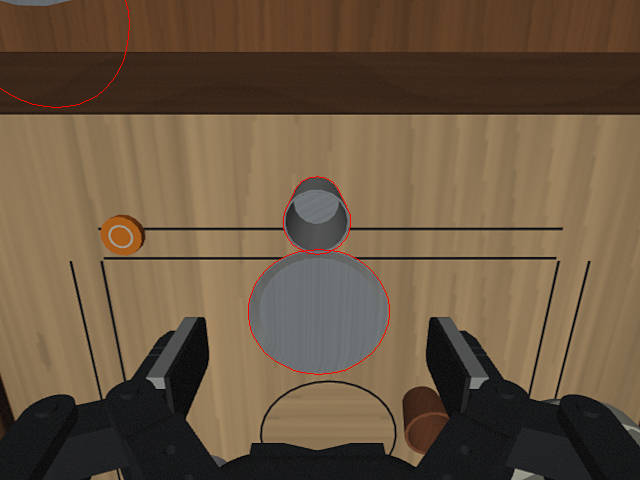

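The tumbler stands upright at (317,215), 122 mm from the plate centre, as wanted. The jar is next.

move_arm(motion=[100, -20, 58, 0, 0, 100, -20, 58, 0, 0, 100, -20, 58, 0, 0, 100, -20, 58, 0, 0, 100, -20, 58, 0, 0, 100, -20, 58, 0, 0, 100, -20, 58, 0, 0, 100, -20, 58, 0, 0, 100, -20, 58, 0, 0, 100, -16, 51, 0, 0])

```text
clock: 9.45
position: [0.3681, -0.2736, 0.2099]
eef_rot: [1.0, -0.0, -0.001, -0.001]
wrist_force: [1.6, -0.2, 0.4]
grip_width: 0.998
```

move_arm(motion=[100, 0, 0, 0, 0, 100, 0, 0, 0, 0])

```text
clock: 9.7
position: [0.3692, -0.2714, 0.21]
eef_rot: [1.0, 0.0, -0.001, -0.001]
wrist_force: [-0.3, -1.0, 1.3]
grip_width: 1.002
```

```bash
python3 - <<'E'
from h import *
wristlook('w4',['candy_jar','tin'])
E
```

```text
clk 9.7 tcp [ 0.3692 -0.2714  0.21  ] xt [ 1.     0.    -0.001] grip 1.002
candy_jar 0.83 [ 0.3709 -0.2704] [[4803.0, 5054.0]]
```

View pics/w4.png

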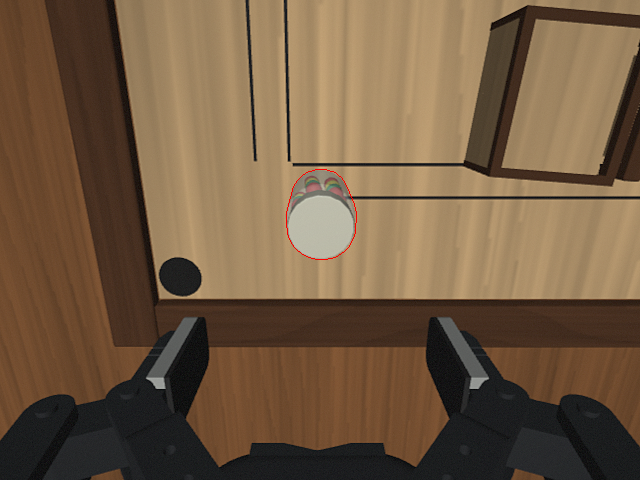

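Jar confirmed at (321,220), with the white cap and sweets showing; it fits at (0.371, -0.271). Descending.

move_arm(motion=[100, 2, 0, 60, 0, 100, 0, 0, 60, 0, 100, 0, 0, 30, 0, 100, 0, 0, 12, 0, 100, 0, 0, 0, 0, 45, 0, 0, 0, 0, 45, 0, 0, 0, 0, 45, 0, 0, 0, 0, 45, 0, 0, 0, 0, 45, 0, 0, 0, 0])

```text
clock: 11.1
position: [0.3716, -0.2725, 0.0507]
eef_rot: [1.0, 0.0, 0.0, 0.001]
wrist_force: [-6.0, 2.1, 19.9]
grip_width: 0.592
```

move_arm(motion=[45, 0, 0, 0, 0, 45, 0, 0, -10, 0, 45, 0, 0, -40, 0, 45, 0, 0, -50, 0, 45, 0, 0, -10, 0, 45, 0, 0, 0, 0])

```text
clock: 11.85
position: [0.3715, -0.272, 0.1592]
eef_rot: [1.0, 0.0, 0.0, 0.0]
wrist_force: [-0.1, -0.4, -1.9]
grip_width: 0.583
```

```bash
python3 - <<'E'
from h import *
wristlook('w5',['candy_jar'],{'candy_jar':.11})
E
```

```text
clk 11.85 tcp [ 0.3715 -0.272   0.1592] xt [1.    0.001 0.001] grip 0.583
candy_jar 0.69 [ 0.3705 -0.2682] [[22976.0, 24966.0]]
```

View pics/w5.png

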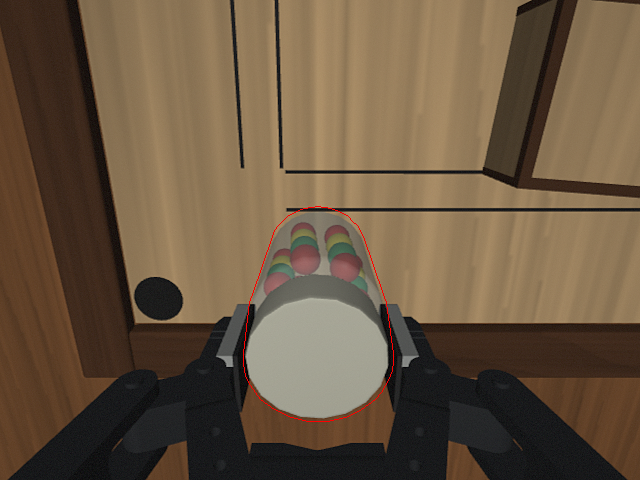

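```bash
python3 - <<'E'
from h import *
im=imaging.capture('side'); o=im[:,:,::-1].copy(); ct=cam('side')
big=cv2.resize(o,None,fx=4,fy=4,interpolation=cv2.INTER_CUBIC)
for z,c in((.11,(0,0,255)),(.10,(0,255,0))):
    cv2.polylines(big,[np.round(hull(ct,'candy_jar',.371,-.271,z)*4+1.5).astype(int)],True,c,1)
u,v=(proj(ct,[[.371,-.271,.15]])[0]*4).astype(int); cv2.imwrite('pics/s1.png',big[max(v-300,0):v+300,max(0,u-400):u+400])
E
```

```text
(no output)
```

View pics/s1.png

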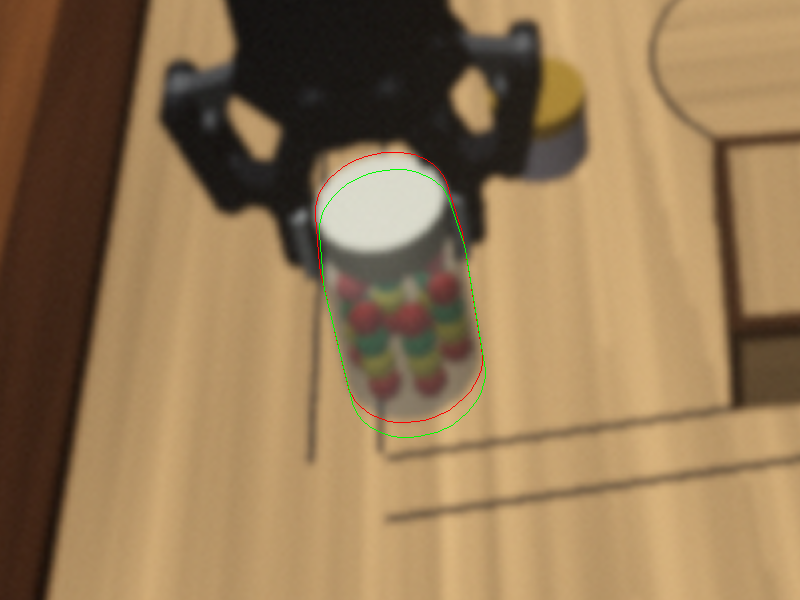

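The jar is held upright, but high on its cap. Its underside is about 54 mm below the TCP, so I'll set it down with force checks.

move_arm(motion=[45, 20, -25, 0, 0, 45, 22, -50, 0, 0, 45, 22, -50, 0, 0, 45, 22, -50, 0, 0, 45, 22, -50, 0, 0, 45, 22, -50, 0, 0, 45, 22, -50, 0, 0, 45, 22, -50, 0, 0, 45, 20, -50, 0, 0, 45, 2, -21, 0, 0])

```text
clock: 13.25
position: [0.5672, 0.1764, 0.1572]
eef_rot: [1.0, 0.001, -0.001, 0.0]
wrist_force: [-1.0, -1.0, -2.5]
grip_width: 0.589
```

move_arm(motion=[45, 0, 0, 0, 0, 45, 0, 0, 0, 0])

```text
clock: 13.5
position: [0.5667, 0.173, 0.1584]
eef_rot: [1.0, 0.0, -0.001, 0.0]
wrist_force: [-0.1, 0.2, -1.7]
grip_width: 0.583
```

```bash
python3 - <<'E'
from h import *
wristlook('w6',['candy_jar','plate'],{'candy_jar':.105})
im=imaging.capture('side'); o=im[:,:,::-1].copy(); ct=cam('side')
big=cv2.resize(o,None,fx=4,fy=4,interpolation=cv2.INTER_CUBIC)
for z,c in((.11,(0,0,255)),(.10,(0,255,0))):
    cv2.polylines(big,[np.round(hull(ct,'candy_jar',.5665,.1765,z)*4+1.5).astype(int)],True,c,1)
u,v=(proj(ct,[[.5665,.1765,.1]])[0]*4).astype(int); cv2.imwrite('pics/s2.png',big[max(v-300,0):v+300,max(0,u-400):u+400])
E
```

```text
clk 13.5 tcp [0.5667 0.173  0.1584] xt [ 1.     0.    -0.001] grip 0.583
candy_jar 0.62 [0.5656 0.1741] [[22705.0, 23515.0]] 
plate 0.69 [0.5667 0.1913] [[18341.0, 26766.0]]
```

View pics/s2.png

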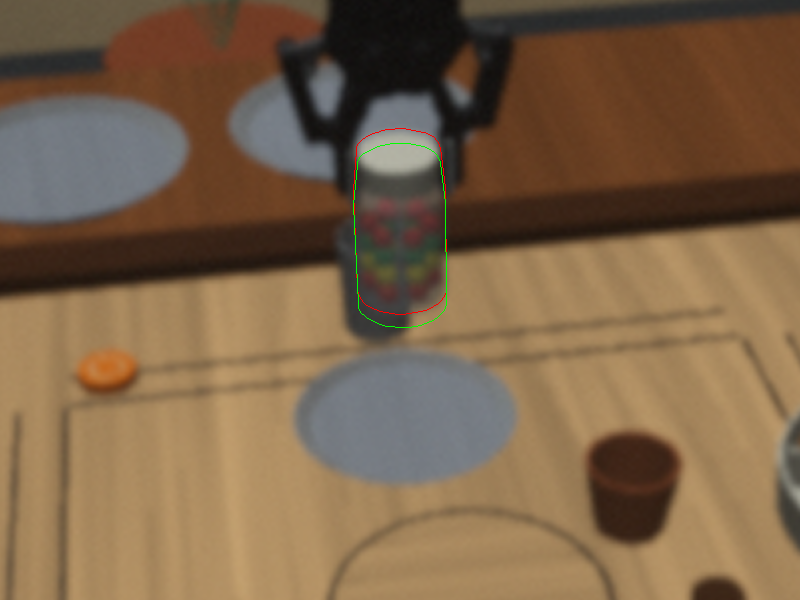

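View pics/w6.png

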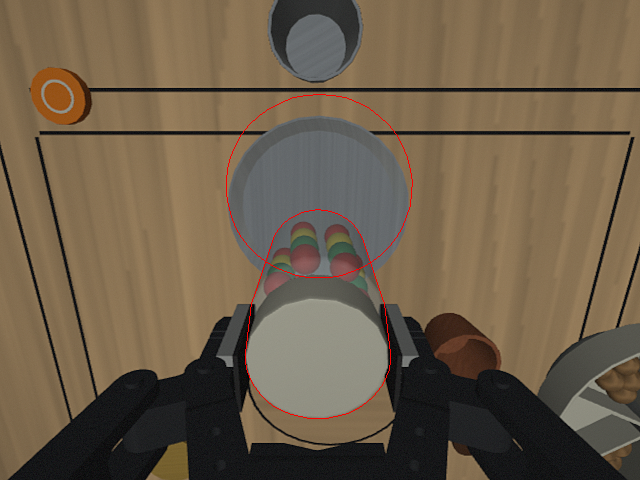

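move_arm(motion=[45, 1, -2, 40, 0, 45, 0, 0, 30, 0, 45, 0, 0, 14, 0, 45, 0, 0, 6, 0, 45, 0, 0, 2, 0, 45, 0, 0, 0, 0])

```text
clock: 14.45
position: [0.5687, 0.1762, 0.0678]
eef_rot: [1.0, 0.0, 0.001, -0.0]
wrist_force: [0.3, 0.9, -1.9]
grip_width: 0.588
```

move_arm(motion=[45, 0, 0, 1, 0, 45, 0, 0, 1, 0, 45, 0, 0, 1, 0, 45, 0, 0, 1, 0, 45, 0, 0, 1, 0, 45, 0, 0, 0, 0])

```text
clock: 15.2
position: [0.5682, 0.1761, 0.0619]
eef_rot: [1.0, 0.0, -0.0, 0.0]
wrist_force: [-0.3, -0.3, -2.1]
grip_width: 0.583
```

move_arm(motion=[45, 0, 0, 1, 0, 45, 0, 0, 1, 0, 45, 0, 0, 1, 0, 45, 0, 0, 0, 0])

```text
clock: 15.7
position: [0.5682, 0.1761, 0.0589]
eef_rot: [1.0, 0.0, -0.0, 0.0]
wrist_force: [-0.3, 0.2, -2.9]
grip_width: 0.585
```

move_arm(motion=[45, 0, 0, 1, 0, 45, 0, 0, 1, 0, 45, 0, 0, 0, 0])

```text
clock: 16.08
position: [0.5682, 0.1761, 0.0569]
eef_rot: [1.0, 0.0, -0.0, 0.0]
wrist_force: [0.2, -0.2, -1.5]
grip_width: 0.59
```

move_arm(motion=[45, 0, 0, 1, 0, 45, 0, 0, 0, 0])

```text
clock: 16.32
position: [0.5682, 0.1761, 0.0559]
eef_rot: [1.0, 0.0, -0.0, 0.0]
wrist_force: [0.5, 0.6, -1.5]
grip_width: 0.588
```

move_arm(motion=[45, 0, 0, 1, 0, 45, 0, 0, 0, 0])

```text
clock: 16.58
position: [0.5684, 0.1762, 0.0553]
eef_rot: [1.0, 0.0, 0.0, -0.0]
wrist_force: [-0.1, 0.4, 1.4]
grip_width: 0.588
```

```bash
python3 - <<'E'
from h import *
im=imaging.capture('side'); o=im[:,:,::-1].copy(); ct=cam('side')
print(robot.state()['wrist_force'])
big=cv2.resize(o,None,fx=4,fy=4,interpolation=cv2.INTER_CUBIC)
for z,c in((.004,(0,0,255)),(.010,(0,255,0))):
    cv2.polylines(big,[np.round(hull(ct,'candy_jar',.568,.1775,z)*4+1.5).astype(int)],True,c,1)
u,v=(proj(ct,[[.5665,.1765,.05]])[0]*4).astype(int); cv2.imwrite('pics/s3.png',big[max(v-300,0):v+300,max(0,u-400):u+400])
E
```

```text
[-0.79160498  1.88025417  2.04717378]
```

View pics/s3.png

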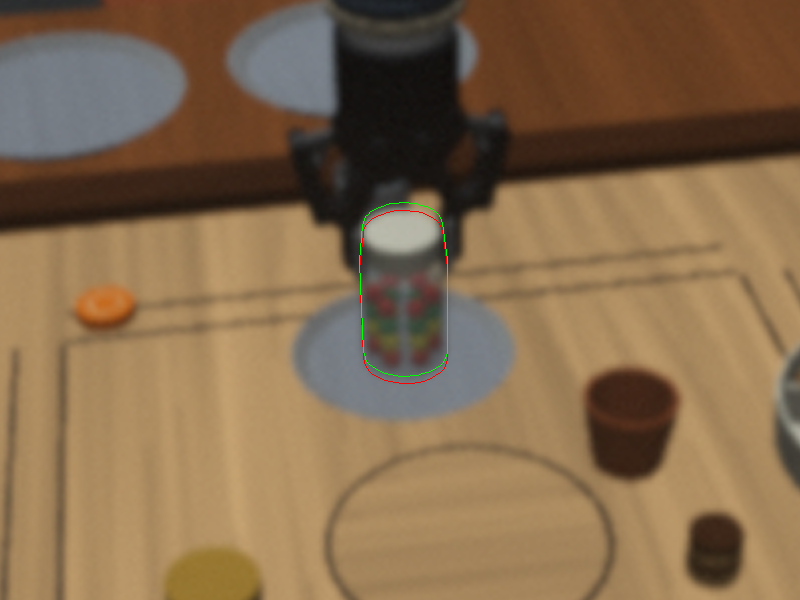

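Contact was gentle: about 4 N, with the TCP stopping. Releasing.

move_arm(motion=[65, 0, 0, 0, 0, 75, 0, 0, 0, 0, 100, 0, 0, 0, 0, 100, 0, 0, 0, 0, 100, 0, 0, 0, 0, 100, 0, 0, -20, 0, 100, 0, 0, -50, 0, 100, 0, 0, -60, 0, 100, 0, 0, -30, 0, 100, 0, 0, 0, 0])

```text
clock: 17.88
position: [0.5692, 0.1764, 0.2175]
eef_rot: [1.0, 0.0, 0.002, -0.0]
wrist_force: [-0.1, -0.5, -1.5]
grip_width: 1.0
```

```bash
python3 - <<'E'
from h import *
wristlook('w7',['candy_jar','plate','tumbler'],{'candy_jar':.004})
E
```

```text
clk 17.88 tcp [0.5692 0.1764 0.2175] xt [1.    0.001 0.004] grip 1.0
candy_jar 0.95 [0.5678 0.1782] [[4652.0, 4928.0]] 
plate 0.81 [0.5659 0.1832] [[13394.0, 18817.0]] 
tumbler 0.67 [0.5645 0.2978] [[4925.0, 5047.0]]
```

View pics/w7.png

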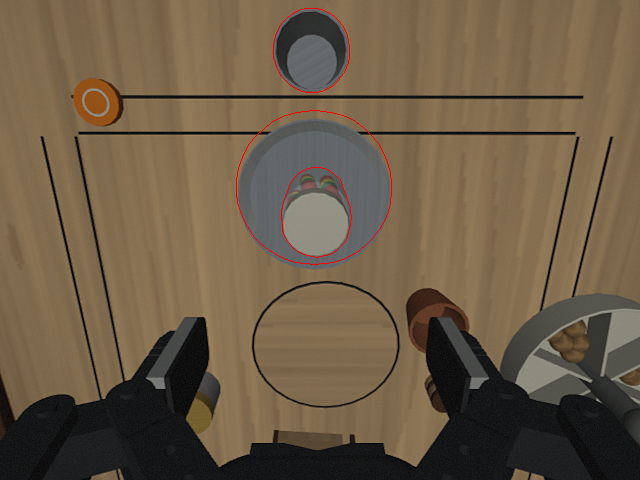

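The jar stands at (315,222), central on the plate to within about 2 mm. The tin is next.

move_arm(motion=[100, -28, 46, 0, 0, 100, -28, 46, 0, 0, 100, -28, 46, 0, 0, 100, -28, 46, 0, 0, 100, -28, 47, 0, 0, 100, 0, 0, 0, 0, 100, 0, 0, 60, 0, 100, 0, 0, 60, 0, 100, 0, 0, 30, 0, 100, 0, 0, 0, 0])

```text
clock: 19.32
position: [0.427, -0.0541, 0.063]
eef_rot: [1.0, 0.001, -0.003, -0.001]
wrist_force: [-0.4, 0.3, 1.3]
grip_width: 0.996
```

```bash
python3 - <<'E'
from h import *
wristlook('w8',['tin'])
E
```

```text
clk 19.32 tcp [ 0.427  -0.0541  0.063 ] xt [ 1.     0.001 -0.005] grip 0.996
tin 0.57 [ 0.4286 -0.055 ] [[9441.0, 9401.0]]
```

View pics/w8.png

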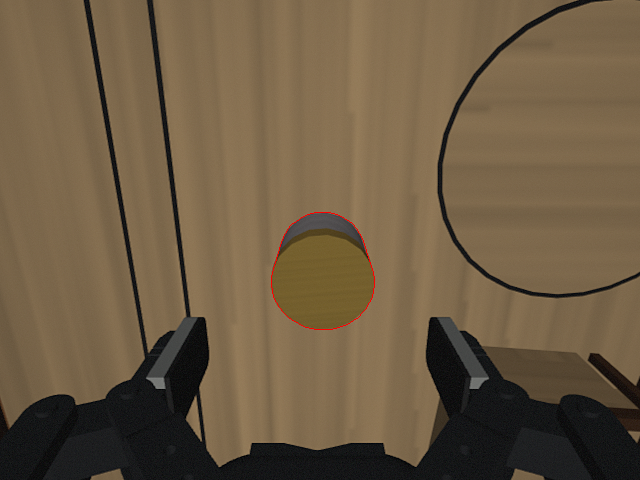

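move_arm(motion=[100, 2, 1, 20, 0, 100, 0, 0, 18, 0, 100, 0, 0, 9, 0, 100, 0, 0, 0, 0, 45, 0, 0, 0, 0, 45, 0, 0, 0, 0, 45, 0, 0, 0, 0, 45, 0, 0, 0, 0, 45, 0, 0, 0, 0, 45, 0, 0, 0, 0])

```text
clock: 20.68
position: [0.4308, -0.056, 0.0191]
eef_rot: [1.0, 0.0, 0.0, 0.0]
wrist_force: [-4.9, 0.5, 18.0]
grip_width: 0.565
```

move_arm(motion=[45, 0, 0, -10, 0, 45, 0, 0, -40, 0, 45, 0, 0, -40, 0, 45, 0, 0, 0, 0])

```text
clock: 21.18
position: [0.4318, -0.0563, 0.1106]
eef_rot: [1.0, 0.0, 0.003, 0.001]
wrist_force: [0.2, 0.2, -2.6]
grip_width: 0.557
```

```bash
python3 - <<'E'
from h import *
wristlook('w9',['tin'],{'tin':.09})
E
```

```text
clk 21.18 tcp [ 0.4318 -0.0563  0.1106] xt [1.    0.001 0.005] grip 0.557
tin 0.69 [ 0.4308 -0.0557] [[14871.0, 15076.0]]
```

View pics/w9.png

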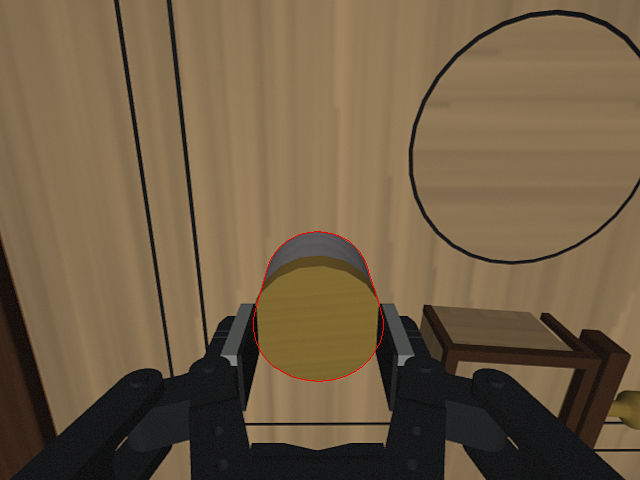

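move_arm(motion=[45, 44, -18, 0, 0, 45, 44, -18, 0, 0, 45, 44, -17, 0, 0, 45, 1, 0, 0, 0, 45, 0, 0, 0, 0, 45, 0, 0, 40, 0, 45, 0, 0, 30, 0, 45, 0, 0, 13, 0, 45, 0, 0, 5, 0, 45, 0, 0, 0, 0])

```text
clock: 22.52
position: [0.5636, -0.003, 0.0206]
eef_rot: [1.0, 0.0, 0.0, 0.0]
wrist_force: [0.3, 0.2, -0.7]
grip_width: 0.556
```

move_arm(motion=[45, 0, 0, 1, 0, 45, 0, 0, 1, 0, 45, 0, 0, 0, 0])

```text
clock: 22.9
position: [0.5638, -0.0029, 0.0193]
eef_rot: [1.0, 0.0, 0.001, 0.0]
wrist_force: [-3.0, 0.0, 8.6]
grip_width: 0.556
```

move_arm(motion=[65, 0, 0, 0, 0, 80, 0, 0, 0, 0, 100, 0, 0, 0, 0, 100, 0, 0, 0, 0, 100, 0, 0, -30, 0, 100, 0, 0, -60, 0, 100, 0, 0, -60, 0, 100, 0, 0, -30, 0, 100, 0, 0, 0, 0])

```text
clock: 24.02
position: [0.5644, -0.0029, 0.2004]
eef_rot: [1.0, 0.0, 0.002, 0.0]
wrist_force: [-0.1, 0.8, -0.0]
grip_width: 0.998
```

```bash
python3 - <<'E'
from h import *
wristlook('w10',['tin','candy_jar'],{'candy_jar':.004})
E
```

```text
clk 24.02 tcp [ 0.5644 -0.0029  0.2004] xt [1.    0.001 0.005] grip 0.998
candy_jar 0.94 [0.5665 0.1396] [[723.0, 8309.0]] EDGE
```

View pics/w10.png

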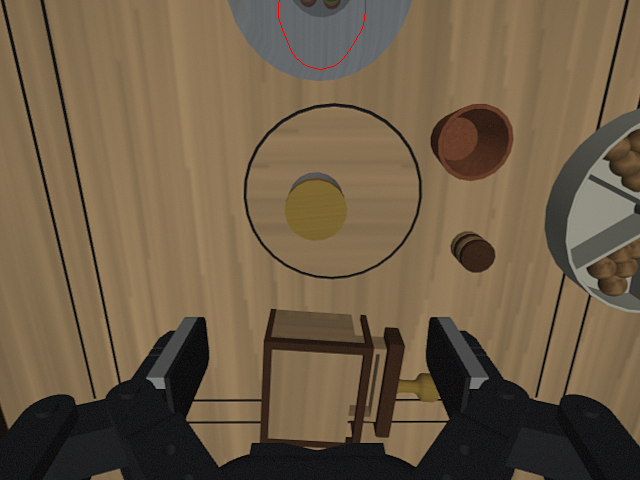

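```bash
python3 - <<'E'
from h import *
ct=cam('wrist',robot.state())
print('tin',back(ct,(316,209),.045))
for uv in((268,345),(371,348),(356,443),(261,443)): print(back(ct,uv,.06))
# bottom near edge of plate
E
```

```text
tin [0.5604876  0.00112574 0.045     ]
[ 0.51752235 -0.12047265  0.06      ]
[ 0.609943   -0.12347609  0.06      ]
[ 0.60019829 -0.23383258  0.06      ]
[ 0.50594935 -0.23401943  0.06      ]
```

The tin stands at (316,209), between the plate and the box. The striker is next.

move_arm(motion=[100, -32, -45, 0, 0, 100, -32, -45, 0, 0, 100, -32, -45, 0, 0, 100, -32, -45, 0, 0, 100, -32, -45, 0, 0, 100, -33, -42, 0, 0, 100, 0, 0, 40, 0, 100, 0, 0, 60, 0, 100, 0, 0, 40, 0, 100, 0, 0, 0, 0])

```text
clock: 25.42
position: [0.368, 0.2628, 0.0553]
eef_rot: [1.0, 0.0, -0.003, 0.002]
wrist_force: [0.4, -0.8, -0.2]
grip_width: 1.0
```

```bash
python3 - <<'E'
from h import *
wristlook('w11',['striker'])
E
```

```text
clk 25.43 tcp [0.368  0.2628 0.0553] xt [ 1.     0.001 -0.006] grip 1.0
striker 0.67 [0.3708 0.2647] [[3864.0, 4074.0]]
```

View pics/w11.png

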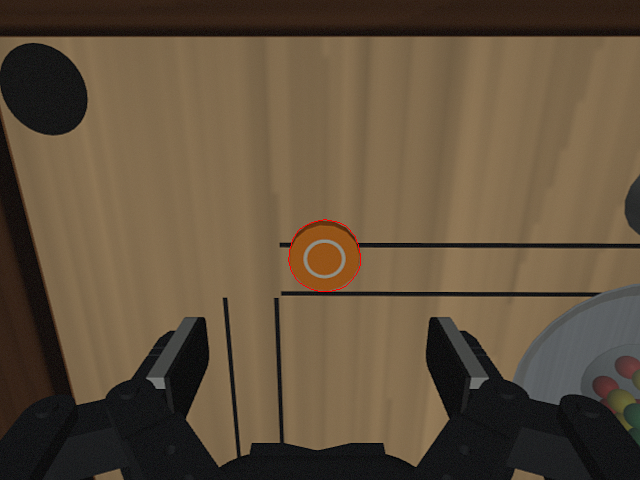

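move_arm(motion=[65, 3, -2, 20, 0, 65, 0, 0, 15, 0, 65, 0, 0, 5, 0, 65, 0, 0, 0, 0, 65, 0, 0, 0, 0])

```text
clock: 26.15
position: [0.3734, 0.2662, 0.0185]
eef_rot: [1.0, 0.0, 0.0, -0.0]
wrist_force: [0.0, 0.1, 0.3]
grip_width: 0.65
```

```bash
python3 - <<'E'
from h import *
wristlook('w12',['striker'])
E
```

```text
clk 26.15 tcp [0.3734 0.2662 0.0185] xt [1.    0.001 0.001] grip 0.65
striker 0.94 [0.3707 0.2649] [[5303.0, 5626.0]]
```

View pics/w12.png

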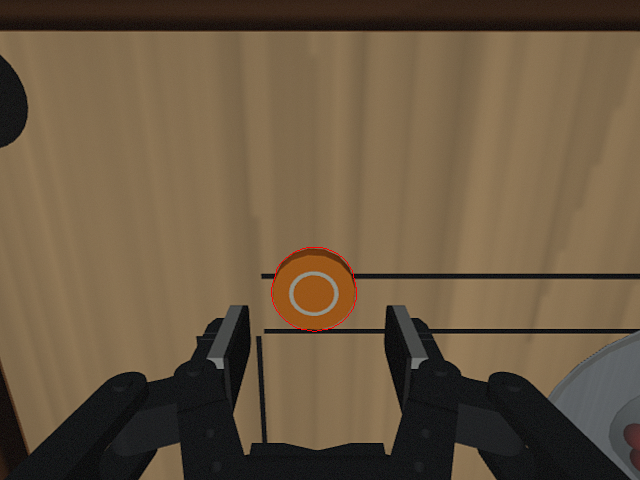

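move_arm(motion=[65, -2, 1, 3, 0, 65, 0, 0, 3, 0, 65, 0, 0, 2, 0, 65, 0, 0, 0, 0])

```text
clock: 26.75
position: [0.3711, 0.265, 0.0098]
eef_rot: [1.0, 0.0, -0.0, 0.0]
wrist_force: [-0.2, 0.0, -0.0]
grip_width: 0.651
```

move_arm(motion=[65, 0, 0, 1, 0, 65, 0, 0, 1, 0, 65, 0, 0, 0, 0])

```text
clock: 27.12
position: [0.3711, 0.265, 0.0079]
eef_rot: [1.0, 0.0, -0.0, 0.0]
wrist_force: [0.7, -0.6, 0.1]
grip_width: 0.654
```

move_arm(motion=[65, 0, 0, 1, 0, 65, 0, 0, 1, 0, 65, 0, 0, 0, 0])

```text
clock: 27.5
position: [0.3711, 0.265, 0.0059]
eef_rot: [1.0, 0.0, -0.0, 0.0]
wrist_force: [-0.3, 0.5, 0.2]
grip_width: 0.649
```

move_arm(motion=[65, 0, 0, -2, 0, 30, 0, 0, 0, 0, 30, 0, 0, 0, 0, 30, 0, 0, 0, 0, 30, 0, 0, 0, 0, 30, 0, 0, 0, 0])

```text
clock: 28.25
position: [0.3712, 0.265, 0.008]
eef_rot: [1.0, 0.0, -0.0, 0.0]
wrist_force: [0.3, 0.1, -0.5]
grip_width: 0.299
```

move_arm(motion=[30, 0, 0, -10, 0, 30, 0, 0, -40, 0, 30, 0, 0, -50, 0, 30, 0, 0, 0, 0])

```text
clock: 28.75
position: [0.3728, 0.266, 0.1116]
eef_rot: [1.0, 0.0, 0.003, -0.002]
wrist_force: [0.1, 0.3, -0.2]
grip_width: 0.301
```

```bash
python3 - <<'E'
from h import *
wristlook('w13',['striker'],{'striker':.1})
E
```

```text
clk 28.75 tcp [0.3728 0.266  0.1116] xt [1.    0.001 0.006] grip 0.301
striker 0.75 [0.3708 0.2964] [[2513.0, 6816.0]]
```

View pics/w13.png

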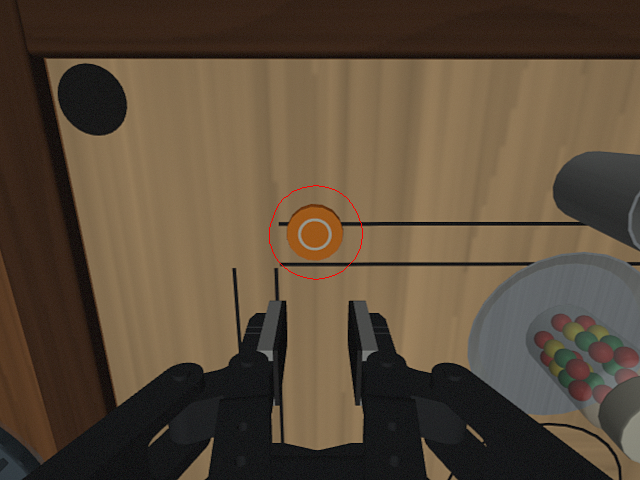

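The jaws closed above the disc and missed it; the striker hasn't moved and sits at (315,232). The half-open tips stand higher than I assumed, so I'll go lower by feel.

```bash
python3 - <<'E'
from h import *
wristlook('w14',['striker'])
E
```

```text
clk 28.85 tcp [0.3712 0.265  0.1085] xt [1.    0.001 0.001] grip 0.303
striker 0.7 [0.3708 0.2647] [[2626.0, 2707.0]]
```

move_arm(motion=[60, -2, 1, 40, 0, 60, 0, 0, 40, 0, 60, 0, 0, 20, 0, 60, 0, 0, 6, 0, 60, 0, 0, 0, 0])

```text
clock: 29.58
position: [0.3689, 0.2639, 0.0018]
eef_rot: [1.0, 0.0, -0.0, 0.0]
wrist_force: [-0.9, 0.2, 0.7]
grip_width: 0.602
```

move_arm(motion=[60, 2, -1, 1, 0, 60, 0, 0, 1, 0, 60, 0, 0, 0, 0])

```text
clock: 29.95
position: [0.3713, 0.2651, 0.0003]
eef_rot: [1.0, 0.0, 0.0, -0.0]
wrist_force: [0.7, 0.3, 0.6]
grip_width: 0.598
```

move_arm(motion=[60, 0, 0, 1, 0, 60, 0, 0, 1, 0, 60, 0, 0, 0, 0])

```text
clock: 30.32
position: [0.3711, 0.265, -0.0021]
eef_rot: [1.0, 0.0, -0.0, 0.0]
wrist_force: [0.2, 0.2, 0.4]
grip_width: 0.601
```

```bash
python3 - <<'E'
from h import *
wristlook('w15',[])
E
```

```text
clk 30.32 tcp [ 0.3711  0.265  -0.0021] xt [ 1.     0.001 -0.   ] grip 0.601
```

View pics/w15.png

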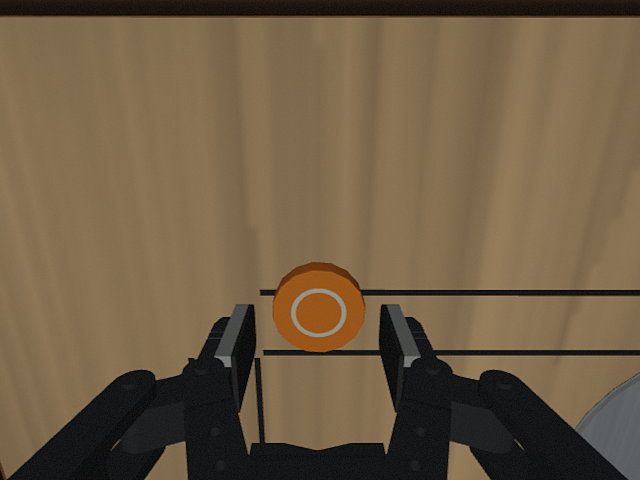

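```bash
python3 - <<'E'
from h import *
c=imaging.calibration('wrist'); ct=(c,np.array(c['hand_eye']))
for x in(.02,.0225,.026,.03):
  for d in(-.025,-.015,-.005,.003,.008):
    print(x,d,np.round(proj(ct,[[x,-.011,d],[x,.011,d]])).tolist())
print(proj(ct,[[0,0,0]]))
E
```

```text
0.02 -0.025 [[371.0, 305.0], [369.0, 353.0]]
0.02 -0.015 [[368.0, 293.0], [366.0, 339.0]]
0.02 -0.005 [[365.0, 283.0], [363.0, 326.0]]
0.02 0.003 [[363.0, 275.0], [361.0, 317.0]]
0.02 0.008 [[362.0, 271.0], [360.0, 312.0]]
0.0225 -0.025 [[378.0, 305.0], [375.0, 353.0]]
0.0225 -0.015 [[374.0, 293.0], [372.0, 339.0]]
0.0225 -0.005 [[371.0, 283.0], [369.0, 326.0]]
0.0225 0.003 [[369.0, 275.0], [367.0, 317.0]]
0.0225 0.008 [[367.0, 271.0], [365.0, 312.0]]
0.026 -0.025 [[387.0, 305.0], [384.0, 353.0]]
0.026 -0.015 [[383.0, 293.0], [380.0, 339.0]]
0.026 -0.005 [[379.0, 283.0], [376.0, 326.0]]
0.026 0.003 [[376.0, 275.0], [374.0, 317.0]]
0.026 0.008 [[375.0, 271.0], [373.0, 312.0]]
0.03 -0.025 [[397.0, 305.0], [393.0, 353.0]]
0.03 -0.015 [[392.0, 293.0], [389.0, 339.0]]
0.03 -0.005 [[388.0, 283.0], [385.0, 326.0]]
0.03 0.003 [[385.0, 275.0], [382.0, 317.0]]
0.03 0.008 [[383.0, 271.0], [381.0, 312.0]]
[[319.66570431 299.60778466]]
```

```bash
python3 - <<'E'
import cv2
i=cv2.imread('pics/w15.png')[250:430,180:460]; cv2.imwrite('pics/w15c.png',cv2.resize(i,None,fx=2.8,fy=2.8,interpolation=cv2.INTER_CUBIC))
E
```

```text
(no output)
```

View pics/w15c.png

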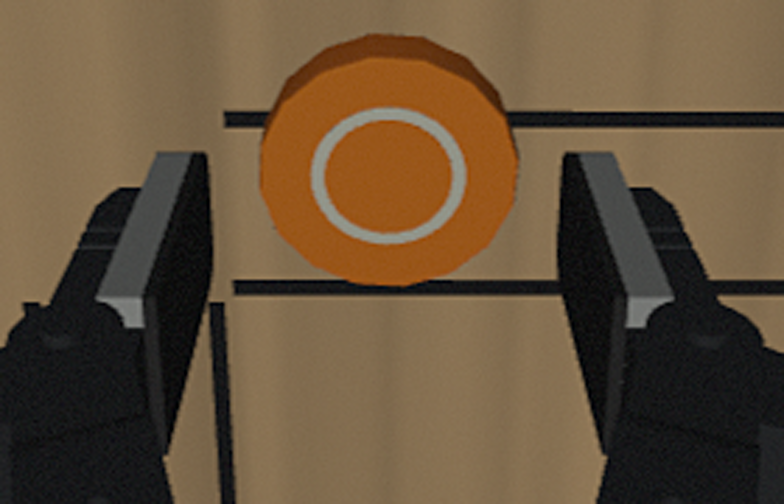

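move_arm(motion=[60, 0, 0, 1, 0, 60, 0, 0, 1, 0, 60, 0, 0, 1, 0, 60, 0, 0, 0, 0])

```text
clock: 30.88
position: [0.3711, 0.265, -0.0051]
eef_rot: [1.0, 0.0, -0.0, 0.0]
wrist_force: [0.3, -0.1, 0.2]
grip_width: 0.597
```

move_arm(motion=[60, 0, 0, 1, 0, 60, 0, 0, 1, 0, 60, 0, 0, 0, 0])

```text
clock: 31.25
position: [0.3711, 0.265, -0.0071]
eef_rot: [1.0, 0.0, -0.0, 0.0]
wrist_force: [-0.5, -0.0, -0.0]
grip_width: 0.598
```

```bash
python3 - <<'E'
from h import *
im=imaging.capture('side'); ct=cam('side')
u,v=proj(ct,[[.371,.265,.02]])[0].astype(int)
i=im[v-50:v+50,u-60:u+60,::-1]; cv2.imwrite('pics/s4.png',cv2.resize(i,None,fx=6,fy=6,interpolation=cv2.INTER_CUBIC))
E
```

```text
(no output)
```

View pics/s4.png

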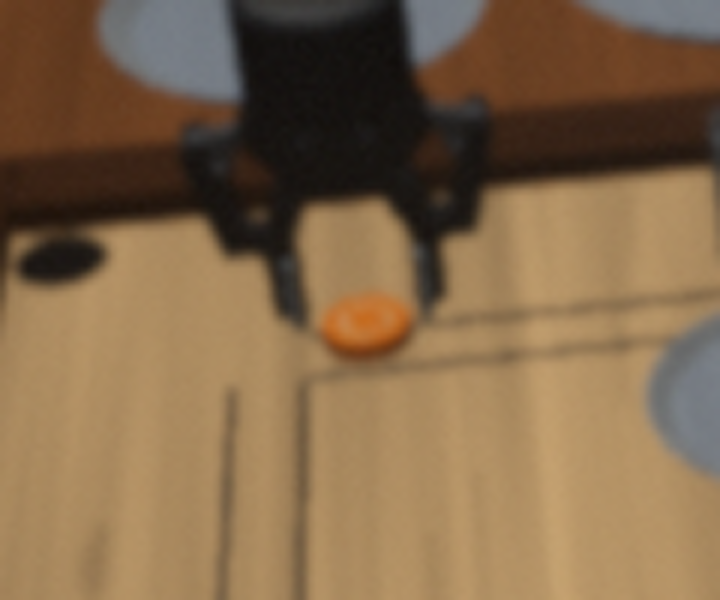

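The side view shows the tips at (297,322) and (430,308), about 9 mm above the board. Going lower.

move_arm(motion=[60, 0, 0, 1, 0, 60, 0, 0, 1, 0, 60, 0, 0, 1, 0, 60, 0, 0, 1, 0, 60, 0, 0, 0, 0])

```text
clock: 31.92
position: [0.3711, 0.265, -0.0111]
eef_rot: [1.0, 0.0, -0.0, 0.0]
wrist_force: [0.5, -0.6, 0.1]
grip_width: 0.601
```

move_arm(motion=[60, 0, 0, 1, 0, 60, 0, 0, 1, 0, 60, 0, 0, 0, 0])

```text
clock: 32.3
position: [0.3711, 0.265, -0.0131]
eef_rot: [1.0, 0.0, -0.0, 0.0]
wrist_force: [-0.7, -0.8, -1.3]
grip_width: 0.602
```

move_arm(motion=[50, 0, 0, 0, 0, 40, 0, 0, 0, 0, 35, 0, 0, 0, 0, 35, 0, 0, 0, 0, 35, 0, 0, 0, 0])

```text
clock: 32.92
position: [0.3712, 0.265, -0.0124]
eef_rot: [1.0, 0.0, 0.0, -0.0]
wrist_force: [-1.8, -2.2, 10.6]
grip_width: 0.432
```

Gripped, with the opening stopped at 0.432. Lifting to check.

move_arm(motion=[35, 0, 0, -10, 0, 35, 0, 0, -40, 0, 35, 0, 0, -50, 0, 35, 0, 0, -20, 0, 35, 0, 0, 0, 0, 35, 0, 0, 0, 0])

```text
clock: 33.67
position: [0.3707, 0.2647, 0.1062]
eef_rot: [1.0, 0.0, -0.001, 0.0]
wrist_force: [-0.7, 0.4, 0.7]
grip_width: 0.435
```

```bash
python3 - <<'E'
from h import *
wristlook('w16',['striker'],{'striker':.12})
E
```

```text
clk 33.67 tcp [0.3707 0.2647 0.1062] xt [ 1.     0.001 -0.001] grip 0.435
striker 0.88 [0.3697 0.2657] [[7218.0, 8036.0]]
```

View pics/w16.png

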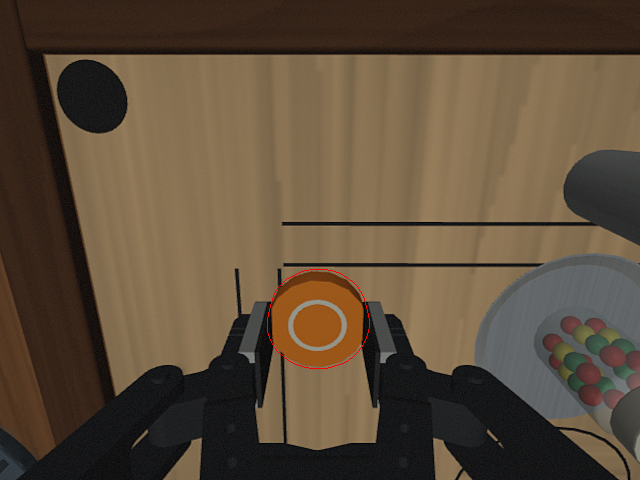

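```bash
python3 - <<'E'
from h import *
ct={n:cam(n) for n in('top','side')}
for n in ct:
    im=imaging.capture(n); cv2.imwrite(f'pics/{n}9.png',im[:,:,::-1])
R_={}
for lab in('tin','candy_jar','tumbler'):
    rs=[]
    for n in ct:
        d=imaging.trace(lab,n); print(lab,n,[(round(x['p'],2),np.round(x['uv']).tolist()) for x in d])
        if d:
            z=.004 if lab=='candy_jar' else 0
            x,f,a=fit(lab,[ct[n]],[d[0]['region']],back(ct[n],d[0]['uv'],.02)[:2],z); print('  ',np.round(x,4),np.round(a))
E
```

```text
tin top [(0.9, [381.0, 236.0])]
   [ 0.5634 -0.0043] [[363. 381.]]
tin side [(0.62, [330.0, 290.0])]
   [0.5639 0.0017] [[582. 590.]]
candy_jar top [(0.95, [312.0, 234.0])]
   [0.5674 0.1766] [[474. 509.]]
candy_jar side [(0.78, [315.0, 234.0])]
   [0.5696 0.1796] [[799. 853.]]
tumbler top [(0.86, [264.0, 236.0])]
   [0.5641 0.2958] [[407. 439.]]
tumbler side [(0.9, [306.0, 206.0])]
   [0.5634 0.3239] [[355. 521.]]
```

View pics/side9.png

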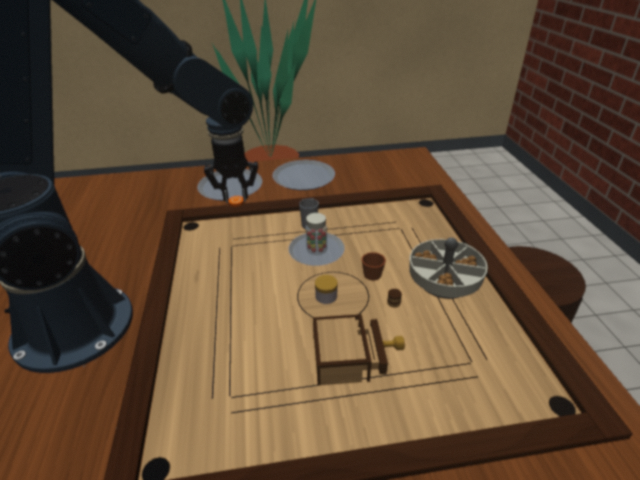

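The row looks right. With the top and side biases averaged out, the tin fits at (0.5637, -0.0018). Moving the striker above it.

move_arm(motion=[35, 32, 44, 0, 0, 35, 32, 44, 0, 0, 35, 32, 44, 0, 0, 35, 32, 44, 0, 0, 35, 32, 44, 0, 0, 35, 28, 40, 0, 0, 35, 6, 8, 0, 0, 35, 0, 0, 0, 0, 35, 0, 0, 30, 0, 35, 0, 0, 0, 0])

```text
clock: 35.42
position: [0.5634, -0.0016, 0.0756]
eef_rot: [1.0, 0.001, -0.002, -0.0]
wrist_force: [0.2, -0.3, 1.0]
grip_width: 0.433
```

```bash
python3 - <<'E'
from h import *
z=robot.state()['position'][2]
wristlook('w17',['striker','tin'],{'striker':z+.0125})
E
```

```text
clk 35.42 tcp [ 0.5634 -0.0016  0.0756] xt [ 1.     0.002 -0.004] grip 0.433
striker 0.66 [ 0.5625 -0.0014] [[7062.0, 7890.0]] 
tin 0.96 [0.5631 0.0071] [[5738.0, 8412.0]]
```

View pics/w17.png

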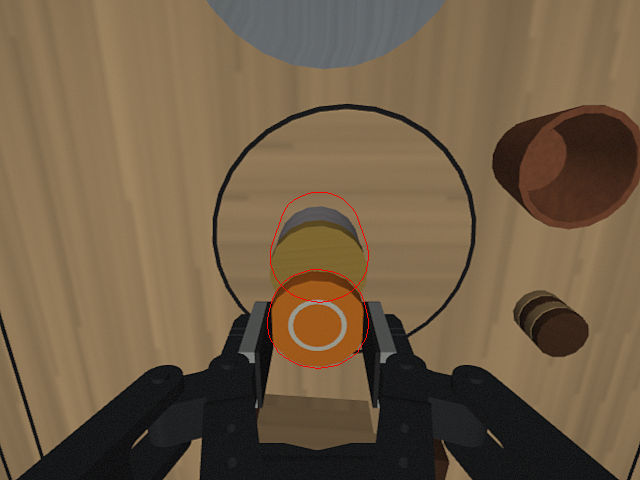

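```bash
python3 - <<'E'
from h import *
st=robot.state(); print(st['position']); ct=cam('wrist',st)
im=imaging.capture('wrist')[:,:,::-1].copy()
im=cv2.resize(im,None,fx=4,fy=4,interpolation=cv2.INTER_CUBIC)
for y,c in((-.0018,(0,0,255)),(.0015,(255,0,0))):
  for z in(0,.045):
    a=np.linspace(0,6.3,60); cv2.polylines(im,[np.round(proj(ct,np.c_[.5637+.026*np.cos(a),y+.026*np.sin(a),0*a+z])*4+1.5).astype(int)],True,c,1)
cv2.imwrite('pics/w18.png',im[720:1320,880:1680])
E
```

```text
[ 0.56550351 -0.00221673  0.07795915]
```

View pics/w18.png

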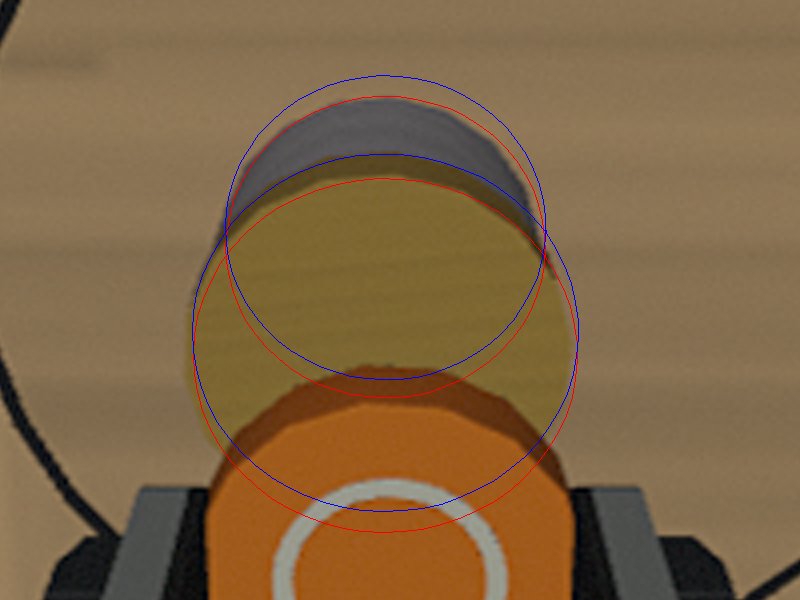

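The tin fits at (0.563, -0.0018), with the visible lid arc at crop pixel (385,178) matching the red contour. The striker is about 1.5 mm off in x, so I'll correct that and lower it.

move_arm(motion=[35, -1, 0, 20, 0, 35, 0, 0, 14, 0, 35, 0, 0, 5, 0, 35, 0, 0, 2, 0, 35, 0, 0, 1, 0, 35, 0, 0, 0, 0])

```text
clock: 36.38
position: [0.5646, -0.0029, 0.0353]
eef_rot: [1.0, 0.0, 0.0, 0.0]
wrist_force: [-0.2, 0.5, -0.6]
grip_width: 0.433
```

move_arm(motion=[35, 0, 0, 1, 0, 35, 0, 0, 1, 0, 35, 0, 0, 0, 0])

```text
clock: 36.75
position: [0.5643, -0.0029, 0.0329]
eef_rot: [1.0, 0.0, -0.0, -0.0]
wrist_force: [0.4, 0.4, -0.7]
grip_width: 0.433
```

move_arm(motion=[35, 0, 0, 1, 0, 35, 0, 0, 0, 0])

```text
clock: 37.0
position: [0.5644, -0.0029, 0.0327]
eef_rot: [1.0, 0.0, 0.0, 0.0]
wrist_force: [-3.0, -0.3, 8.1]
grip_width: 0.434
```

move_arm(motion=[50, 0, 0, 0, 0, 60, 0, 0, 0, 0, 70, 0, 0, 0, 0, 70, 0, 0, 0, 0, 70, 0, 0, -20, 0, 80, 0, 0, -50, 0, 100, 0, 0, -60, 0, 100, 0, 0, -50, 0, 100, 0, 0, 0, 0])

```text
clock: 38.12
position: [0.5661, -0.003, 0.2159]
eef_rot: [1.0, 0.0, 0.004, 0.0]
wrist_force: [-0.1, -0.4, 0.1]
grip_width: 1.002
```

```bash
python3 - <<'E'
from h import *
ct,im=wristlook('w19',['striker'],{'striker':.045})
o=cv2.resize(cv2.imread('pics/w19.png'),None,fx=3,fy=3,interpolation=cv2.INTER_CUBIC)
u,v=(proj(ct,[[.563,-.002,.04]])[0]*3).astype(int);cv2.imwrite('pics/w19.png',o[max(0,v-300):v+300,u-400:u+400])
E
```

```text
clk 38.12 tcp [ 0.5661 -0.003   0.2159] xt [1.    0.001 0.007] grip 1.002
striker 0.74 [ 0.5637 -0.0033] [[1726.0, 1839.0]]
```

View pics/w19.png

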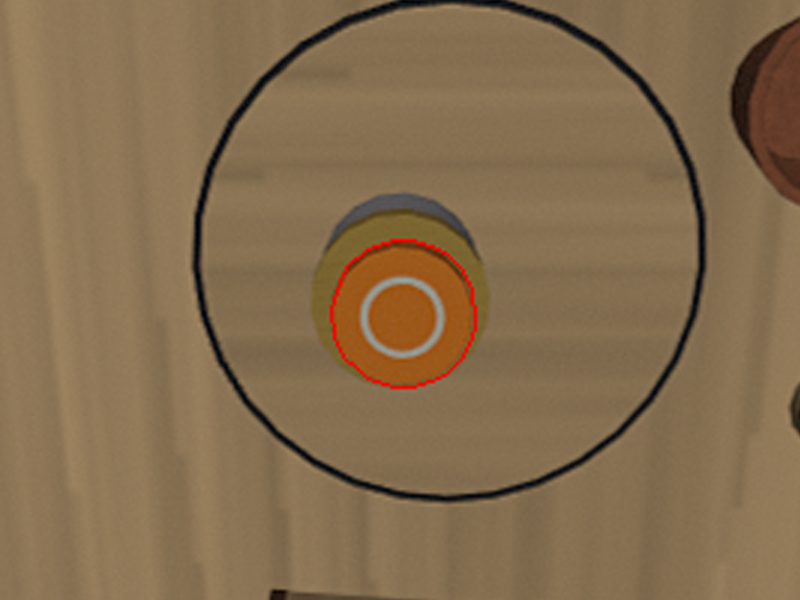

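The striker lies flat on the lid: its ring is at (402,316) in the crop and the lid centre is near (401,302), so it is a few mm off centre at most. I'll draw the arm back and take final views.

move_arm(motion=[100, -40, -20, -10, 0, 100, -50, -20, 0, 0, 100, -50, -20, 0, 0, 100, -50, -50, 0, 0, 100, -20, -50, 0, 0, 100, 0, -50, 0, 0, 100, 0, -50, 0, 0, 100, 0, 0, 0, 0, 100, 0, 0, 0, 0])

```text
clock: 39.35
position: [0.3594, 0.2505, 0.2208]
eef_rot: [1.0, 0.001, -0.001, 0.001]
wrist_force: [0.1, -1.0, 0.4]
grip_width: 1.002
```

```bash
python3 - <<'E'
from h import *
ct={n:cam(n) for n in('top','side')}
for n in ct:
    im=imaging.capture(n); cv2.imwrite(f'pics/{n}10.png',im[:,:,::-1])
for lab in('tin','candy_jar','tumbler','striker','coin_stack','pot'):
    for n in ct:
        d=imaging.trace(lab,n)
        if d:
            z={'candy_jar':.004,'striker':.045}.get(lab,0)
            x,f,a=fit(lab,[ct[n]],[d[0]['region']],back(ct[n],d[0]['uv'],.02)[:2],z); print(lab,n,round(d[0]['p'],2),np.round(x,4),np.round(a))
E
```

```text
tin top 0.55 [0.5543 0.0043] [[153. 379.]]
tin side 0.73 [ 0.5603 -0.0123] [[394. 604.]]
candy_jar top 0.81 [0.5676 0.1768] [[505. 509.]]
candy_jar side 0.75 [0.5685 0.1813] [[839. 852.]]
tumbler top 0.69 [0.5647 0.2959] [[410. 439.]]
tumbler side 0.62 [0.5644 0.3237] [[356. 521.]]
striker top 0.74 [ 0.5632 -0.0047] [[207. 211.]]
striker side 0.51 [0.5644 0.0007] [[220. 228.]]
coin_stack top 0.48 [ 0.7117 -0.0503] [[169. 154.]]
coin_stack side 0.51 [ 0.7137 -0.0454] [[223. 255.]]
pot top 0.71 [0.6893 0.0518] [[382. 427.]]
pot side 0.63 [0.6903 0.0594] [[593. 570.]]
```

View pics/top10.png

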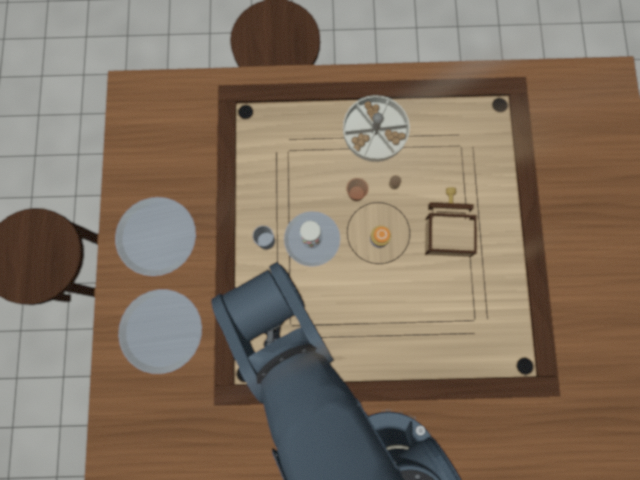

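View pics/side10.png

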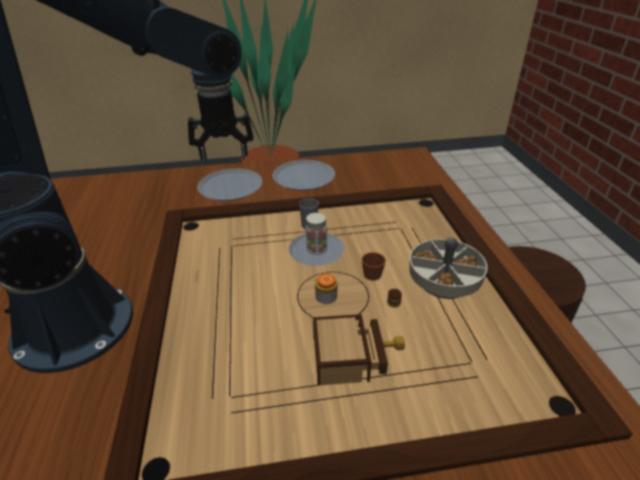

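The final pictures show one straight row (top view): tumbler (263,237), jar on the plate (311,235), tin with striker (381,236) and box (450,235). The pot, coin stack, carousel and drawer are where they were, and the arm is clear.

```bash
python3 -c "
from bench import order
print(order.sign_off())"
```

```text
the job is handed in; nothing more can be done
None
```

The row is set out and handed in at about 40 s of the 112 s allowed; the sign-off reports no verdict. All positions below come from the camera images.

| Item | Result | Allowed |
|---|---|---|
| Jar from plate centre | about 2 mm; touched down at about 4 N | 12 mm; 60 N |
| Tin from plate and from box | about 0.179 m and 0.181 m | 0.165 to 0.195 m |
| Tin off the row's line | about 1 mm | 15 mm |
| Striker from middle of lid | about 2 mm, lying flat | 10 mm |
| Tumbler from plate centre | 0.122 m, a gap of about 2 cm | 0.107 to 0.137 m |
| Tumbler off the row's line | about 4 mm | 15 mm |

The clay pot and coin stack measured within about 2 mm of where they started. The drawer and carousel look unchanged in the final pictures.

- **Striker:** the first grasp closed above the disc without touching it. The half-open fingertips stand higher than I had assumed, so I went lower and gripped it on the second try.
- **Jar:** for the same reason it was gripped high, near its cap, and slipped about 3 mm in the fingers before being set down.
- **Camera disagreement:** the top and side cameras differ by about 5 mm in y throughout, and I used the wrist camera and averages to settle it.
- **Unreliable fits:** the last network fits of the tin (striker on its lid) and of the tumbler in the side view (behind the jar) were partly hidden. I set them aside for the earlier unobstructed measurements.

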